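Lock the griddle's hold-down nut with its jam nut

ROBOT

A 6-joint arm with a two-finger parallel gripper is mounted at the origin on the work surface. World frame = base frame: x ahead of the robot, y to its left, z up, the work surface at z = 0. Lengths are in m, angles in degrees, forces in N, time in s.
With the tool pointing down it reaches from about 0.3 to 0.85 m from the base axis. Payload 4.2 kg.
Tool frame: the origin (TCP) lies at the very end of the fingers, on their centre line; the grasp point (between the pads) lies 19 mm behind it; z points along the fingers, y is the line along which they close (so a half turn about z gives the same grasp; the last joint's range is limited). The gripper opens to 91 mm and grips with 3 to 60 N. Pads are 32 mm wide; open, the fingers measure 118 mm over their backs; the gripper's body (76 mm by 178 mm) begins 60 mm behind the grasp point.
Start: joints at [-66.291, 18.312, 89.639, -0, 72.044, -1.146], TCP at [0.242, -0.522, 0.214] pointing down, gripper open.
Joint ranges: [-177.97, 177.97], [-48.28, 115.42], [12.27, 149.76], [-77.06, 257.06], [2.81, 150.46], [-146.56, 146.56]. Speed limits (degrees/s): [147.25, 147.25, 180, 180, 180, 180].

INTERFACE

Orientations are given as a 3x3 rotation matrix whose columns are the frame's x, y, z axes.
In Python, from workcell import bot gives the robot as it stands.
- The arm moves only by the shell command python3 -m inch 'ROWS' [FORCE]. ROWS is JSON, one flat list of numbers, 7 for each row, row after row: the turn, a rotation vector about the tool's x, y, z in units of 6 degrees (1.0 is 6 degrees), then the shift along the tool's x, y, z in mm, then the opening in per cent of the stroke, from 0 (shut) to 100 (fully open). In form: [ax, ay, az, tx, ty, tz, gripper, ax, ay, az, tx, ty, tz, gripper, ...]. A call has 1 to 20 rows; each row is the pose to reach, as a shift and turn from the pose commanded when the call began, along the tool's axes at that moment; what a row does not reach only later rows make up. A row lasts 1/10 s, in which the tool goes at most 50 mm and 8.59 degrees, less where a joint would pass 70% of its speed; a pose out of reach is approached as far as the arm can. A call with a gripper value outside its range is refused whole. The fingers move at their own pace and stop on an object; FORCE is the grip in N (left out, the last holds). Time passes only in rows, so rows that repeat a pose let the fingers close. It gives the time, the measured TCP pose, the force, the opening and the grip force at its end, in the units of the state.
- bot.get_state(): the state, without advancing time (a new reading comes with each control period).
- bot.grab_frame(name): name is "scene" or "top" or "wrist"; returns the picture (420x560x3 uint8, blue, green, red); there is no depth.
- bot.camera_params(name): a dict with "fx", "fy", "cx", "cy" (pixels), "view" (4x4, takes a point from world to camera coordinates); the wrist camera has in their place "hand_eye" (4x4, takes a point from camera to tool coordinates, whose origin is the TCP and whose axes are the flange's). Camera axes: x right, y up, looking along -z (the intrinsics and any distortion apply to the point x, -y, -z); pixel columns grow to the right and rows downward; lengths in m; the calibration is good to about 2 mm. A picture is of the moment at which its call begins: read the wrist's pose just before it. camera_params takes no time and is no camera call.
- bot.job_done(): hands the job in; it is judged then, once.
Trained networks look in the newest picture that a camera, given by its name, has taken for a name from the list of things; names that differ only in an ending like _2 or _b are one class to them, and where a whole thing is asked for, a point or a joint stands for the part that bears it (a point fixed in the world has none). Each returns a list of dicts, best first, with "confidence" (0 to 1); they miss things now and then, are a little off and sometimes report something else, mostly with a low value. They report only what shows in the picture. A call takes as long as a camera call. They do not tell look-alikes from the thing itself.
- bot.find_in(camera, name): "point" ([column, row] in pixels, amid what is visible of it).
- bot.silhouettes(camera, name): "mask" (420x560 bool, what is visible of it) and "point" ([column, row] in pixels, amid what is visible of it).
The state is a dict: "time_s": time; "joint_positions": joint angles; "qd": joint speeds; "joint_efforts": joint torques, N m; "tcp_pos": TCP position; "tool_rot": TCP orientation; "force": force on the tool from outside, world axes, zero at the start; "ft_torque": the same for the moment, N m; "finger_gap": opening from 0.0 (shut) to 1.0 (fully open); "finger_force": force on a finger pad.
Only numpy, scipy, OpenCV 4.12 (cv2) and the standard library are available. Lean on these libraries where they do the work, as an engineer would, in place of code of your own. Each camera call takes 0.05 s, during which the arm holds its last target. There are 200 camera calls.

TASK

Lock the griddle's hold-down: slide the open-ended spanner onto the dark lower nut so that the near leg of the griddle's carrying handle stops the spanner from turning clockwise, then tighten the brass jam nut down on that nut (clockwise seen from above) to about half a newton-metre, firm but not forced, without the lower nut turning more than the spanner's slack. Then draw the spanner off and lay it gently back on the rubber mat, leaving the scraper, spoon rest and canister where they are.

Things in the scene. Friction and masses are not known exactly. Their poses are not given: they have to be found in the camera images.
- griddle: aluminium griddle on a dark steel stand, fixed, 400 x 400 mm; origin on the counter under the middle of its cooking face; x points away from the robot. Along the robot's side runs a flat bare ledge, 75 mm above the counter, from x -245 to -155 mm; behind x -155 the cooking face stands 14 mm above the ledge. The ledge carries the upright stud with the nuts and the steel carrying handle
- stud_top (a point): tip of the upright M20 stud (20 mm thick), 42 mm above the ledge, at x -205, y -60 mm of the griddle; both nuts turn about it; 50 mm from the step up to the cooking face
- handle_leg (a point): foot, on the ledge, of the near upright leg (10 mm round bar) of the carrying handle, at x -188, y 75 mm of the griddle, 135 mm from the stud; the hoop is 47 mm high and runs on 110 mm along the griddle's +y to its other leg. A spanner on the lower nut with its handle along the griddle's +y has its edge against this leg or within 6 mm of it, which stops it from turning clockwise
- lower_nut: dark steel hexagon nut, 30 mm across flats, 16 mm high, on the stud 1 mm above the ledge; origin in the middle of its underside, z up; two flats face its own +x and -x, the others every 60 degrees. At the start its x lies along the griddle's x to within 0.03 rad: that is its setting. It turns against 0.12 N m of friction, so unless held the jam nut drags it round
- jam_nut: brass hexagon nut, 30 mm across flats, 16 mm high, right above the lower nut; origin in the middle of its underside, z up; two flats face its own +x and -x, the others every 60 degrees. Clockwise from above it runs freely (0.05 N m) and meets the lower nut after 0.35 to 1.25 rad; then it takes 0.32 N m to turn it on, growing by about 0.4 N m per rad. It stays tight when let go
- spanner: flat steel open-ended spanner, 9 mm thick, 215 mm long, about 0.3 kg; origin at the jaw's centre, on the underside; x points from the jaw along the 20 mm wide handle, which ends 198 mm from the origin. The jaw opens to -x, 31 mm wide; its rounded prong tips lie 17 mm beyond the origin, the head is 55 mm wide. Pushed fully home, the origin stops about 1 mm from the nut's axis
- spanner_grip (a point): point in the spanner's handle near its balance point, 70 mm from the jaw centre, half way up its thickness, a good place to grip across the 20 mm width
- mat: black rubber mat, fixed, 180 x 280 x 4 mm, long side along its y; origin in the middle of its underside; the spanner starts lying flat on it
- scraper: red plastic dough scraper, 120 x 103 mm, 18 mm high, loose on the cooking face; origin under it; leave it alone
- spoon_rest: white ceramic spoon rest, 100 mm across, 20 mm high, loose on the counter; origin under its middle; leave it alone
- canister: lidded steel canister, 99 mm across, 138 mm high with its knob, loose on the counter; origin under its middle; leave it alone
Things that resemble listed ones, but are neither listed nor needed, are in the scene too. Several things have the shape of the spanner; the one meant has the colours described above.

How it is judged:
By the outcome, as a careful person would: the job done as asked, in the order asked, and still so for the second after the job is handed in, with the robot touching nothing.
It also fails if it takes over 72 s, if anything falls off the work surface, if the arm or the gripper's body presses on something with over 40 N, if the wrist force passes 120 N, or if a joint passes its speed limit or range.

## Working session

There is one attempt and no reset: what is moved stays moved. The work goes in short steps, Python scripts to look and compute and a shell command to move; the robot and the scene stay as the last step left them, time stands still between calls to the robot, and variables do not carry over. Pictures are saved under pics/ and viewed, at most 14 in all, crops included, and the job is handed in when it is done.

```bash
mkdir -p pics
cat > h.py <<'E'
from workcell import bot
import numpy as np, cv2
def ray(cam,uv,st=None):
    p=bot.camera_params(cam)
    d=np.array([(uv[0]-p['cx'])/p['fx'],-(uv[1]-p['cy'])/p['fy'],-1.])
    if 'view' in p:
        V=np.array(p['view']);T=np.linalg.inv(V)
    else:
        st=st or bot.get_state()
        M=np.eye(4);M[:3,:3]=st['tool_rot'];M[:3,3]=st['tcp_pos']
        T=M@np.array(p['hand_eye'])
    return T[:3,3],T[:3,:3]@d
def onz(cam,uv,z,st=None):
    o,d=ray(cam,uv,st);return o+d*(z-o[2])/d[2]
def proj(cam,P,st=None):
    p=bot.camera_params(cam)
    if 'view' in p: V=np.array(p['view'])
    else:
        st=st or bot.get_state()
        M=np.eye(4);M[:3,:3]=st['tool_rot'];M[:3,3]=st['tcp_pos']
        V=np.linalg.inv(M@np.array(p['hand_eye']))
    c=V[:3,:3]@np.array(P)+V[:3,3]
    return np.array([p['cx']+p['fx']*c[0]/-c[2],p['cy']+p['fy']*-c[1]/-c[2]])
E
python3 - <<'E'
from h import *
np.set_printoptions(precision=4,suppress=True)
for c in ('top','scene','wrist'):
    im=bot.grab_frame(c);cv2.imwrite(f'pics/{c}0.png',im)
    print(c,{k:v for k,v in bot.camera_params(c).items() if k not in('view','hand_eye')}, ray(c,(280,210)))
    for n in ('spanner','spanner_grip','stud_top','handle_leg','lower_nut','jam_nut','mat','griddle'):
        print(n,[(np.round(r['point']),round(r['confidence'],2)) for r in bot.find_in(c,n)[:4]])
print(bot.get_state())
E
cd pics; python3 -c "
import cv2,numpy as np
a=[cv2.imread(f'{c}0.png') for c in('top','scene')]
cv2.imwrite('c0.png',cv2.resize(a[0],(784,588)))
cv2.imwrite('c1.png',cv2.resize(a[1],(784,588)))"
```

```text
top {'fx': 506.8993780734472, 'fy': 506.8993780734472, 'cx': 280.4244305305369, 'cy': 202.70026499014855} (array([ 0.3669, -0.0575,  1.4909]), array([ 0.0838,  0.0123, -0.9965]))
spanner [(array([376., 312.]), 0.7), (array([380., 230.]), 0.58)]
spanner_grip [(array([375., 314.]), 0.9), (array([382., 232.]), 0.76), (array([254., 144.]), 0.53)]
stud_top [(array([251., 145.]), 0.89), (array([384., 231.]), 0.59)]
handle_leg [(array([249., 150.]), 0.63)]
lower_nut []
jam_nut []
mat [(array([379., 224.]), 0.85), (array([251., 144.]), 0.52)]
griddle [(array([254., 145.]), 0.94)]
scene {'fx': 452.1506569050919, 'fy': 452.1506569050919, 'cx': 276.89064294985485, 'cy': 214.8531732529351} (array([ 1.3637, -0.2866,  1.0313]), array([-0.6613,  0.1813, -0.728 ]))
spanner [(array([181., 226.]), 0.58)]
spanner_grip [(array([179., 178.]), 0.87), (array([174., 225.]), 0.81), (array([184., 239.]), 0.63)]
stud_top [(array([332., 264.]), 0.94)]
handle_leg [(array([335., 262.]), 0.74)]
lower_nut []
jam_nut [(array([358., 166.]), 0.16)]
mat [(array([185., 238.]), 0.82)]
griddle []
wrist {'fx': 342.65440382
[... 293 characters left out ...]

stud_top []
handle_leg []
lower_nut [(array([241.,  24.]), 0.25)]
jam_nut []
mat [(array([239.,  26.]), 0.61)]
griddle []
{'time_s': 1.35, 'joint_positions': array([-66.2905,  18.3135,  89.6384,   0.0017,  72.0439,  -1.1442]), 'qd': array([ 0.0632,  0.0272, -0.1832,  0.0116, -0.0452,  0.0746]), 'joint_efforts': array([  0.0012, -41.2348, -23.223 ,   0.073 ,   0.0376,  -0.    ]), 'tcp_pos': array([ 0.2417, -0.5218,  0.214 ]), 'tool_rot': array([[ 0.9074,  0.4203,  0.0001],
       [ 0.4203, -0.9074, -0.0001],
       [ 0.    ,  0.0001, -1.    ]]), 'force': array([ 0.2694,  0.0299, -0.6581]), 'ft_torque': array([-0.0163, -0.0347,  0.0267]), 'finger_force': 0.0, 'finger_gap': 1.0007071368375702}
```

View pics/c0.png

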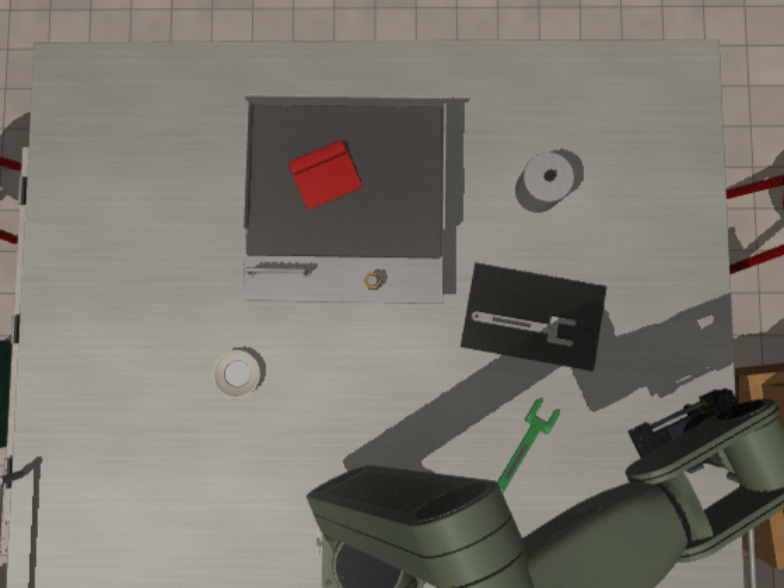

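View pics/c1.png

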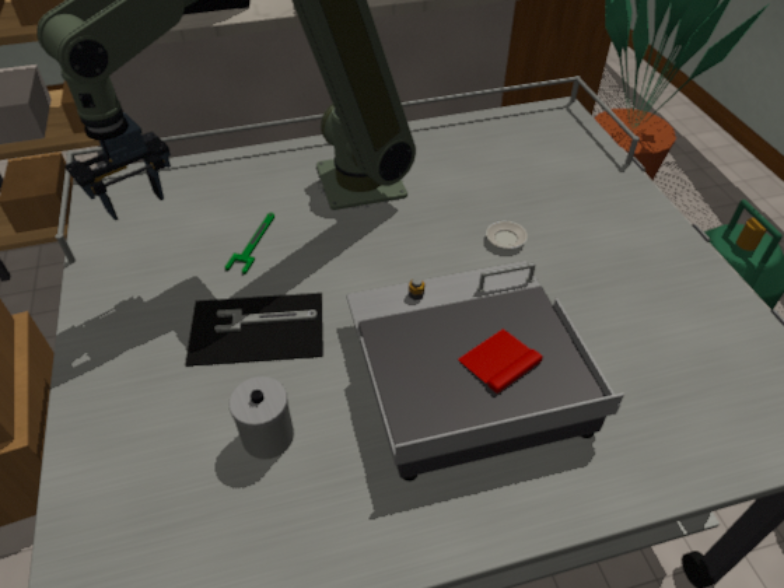

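The top view shows the steel spanner on the mat. In original pixels its handle end is near (339,226), its prong tips near (411,230) and (409,246), and it opens to the right, which is world -y. The green spanner is a decoy. The stud is near (266,200) and the handle hoop runs from about (178,194) to (220,194). The griddle is nearly aligned with the world axes.

```bash
cat >> h.py <<'E'
from scipy.spatial.transform import Rotation as R
def plan(pos,yaw,st=None):
    """rows' numbers to bring the TCP to pos, pointing down, tool x at yaw deg"""
    st=st or bot.get_state()
    c,s=np.cos(np.radians(yaw)),np.sin(np.radians(yaw))
    T=np.array([[c,s,0],[s,-c,0],[0,0,-1.]]);A=np.array(st['tool_rot'])
    rv=np.degrees(R.from_matrix(A.T@T).as_rotvec())/6
    sh=A.T@(np.array(pos)-st['tcp_pos'])*1000
    print('turn',np.round(rv,3),'shift',np.round(sh,2))
E
python3 - <<'E'
from h import *
np.set_printoptions(precision=4,suppress=True)
for n,p,z in [('end',(338.5,225.5),.0085),('tip1',(411.5,230),.0085),('tip2',(409.5,246),.0085),('stud',(266,200),.117),('leg1 foot/near',(219,194),.12),('leg2',(176,194),.12),('ledge corner r',(316,216),.075),('ledge corner l',(175,215),.075)]:
    print(n,onz('top',p,z))
for r in bot.silhouettes('top','griddle')[:1]:print(r['confidence'],r['mask'].sum())
e=onz('top',(338.5,225.5),.0085);t=(onz('top',(411.5,230),.0085)+onz('top',(409.5,246),.0085))/2
d=t-e;print(np.linalg.norm(d),'yaw spanner x',np.degrees(np.arctan2(-d[1],-d[0])))
o=e+d*198/215;g=e+d*128/215;print('o,g',o,g)
y=np.degrees(np.arctan2(-d[1],-d[0]))
plan([g[0],g[1],.17],y)
E
```

```text
end [ 0.4461 -0.2102  0.0085]
tip1 [ 0.433  -0.4226  0.0085]
tip2 [ 0.3865 -0.4156  0.0085]
stud [ 0.5098 -0.0024  0.117 ]
leg1 foot/near [0.526  0.1257 0.12  ]
leg2 [0.5261 0.2433 0.12  ]
ledge corner r [ 0.4691 -0.1408  0.075 ]
ledge corner l [0.472  0.2547 0.075 ]
0.78 19635
0.21203375996748774 yaw spanner x 80.1310925804764
o,g [ 0.4126 -0.4026  0.0085] [ 0.4245 -0.3346  0.0085]
turn [ 0.001 -0.    -9.213] shift [244.52 -93.01  43.97]
```

```bash
python3 -m inch '[0,0,-9.2,244,-93,44,45, 0,0,-9.2,244,-93,44,45, 0,0,-9.2,244,-93,44,45, 0,0,-9.2,244,-93,44,45, 0,0,-9.2,244,-93,44,45, 0,0,-9.2,244,-93,44,45, 0,0,-9.2,244,-93,44,45, 0,0,-9.2,244,-93,44,45, 0,0,-9.2,244,-93,44,45,0,0,-9.2,244,-93,44,45]'
python3 - <<'E'
from h import *
np.set_printoptions(precision=4,suppress=True)
st=bot.get_state();im=bot.grab_frame('wrist');cv2.imwrite('pics/w1.png',im)
print(st['tcp_pos'],st['time_s'],st['joint_positions'])
for r in bot.find_in('wrist','spanner_grip'):print(r,onz('wrist',r['point'],.0085,st))
for r in bot.silhouettes('wrist','spanner'):
    m=r['mask'].astype(np.uint8);ys,xs=np.nonzero(m);print(r['confidence'],m.sum(),r['point'],xs.min(),xs.max(),ys.min(),ys.max())
    P=np.array([onz('wrist',(x,y),.013,st)[:2] for x,y in list(zip(xs,ys))[::7]],np.float32)
    print(cv2.minAreaRect(P))
    cs,_=cv2.findContours(m,0,1);cv2.drawContours(im,cs,-1,(0,0,255),1)
cv2.imwrite('pics/w1m.png',im)
E
```

```text
time_s: 2.4
tcp_pos: [0.4237, -0.3352, 0.1701]
tool_rot: [[0.175, 0.985, 0.0], [0.985, -0.175, -0.0], [-0.0, 0.0, -1.0]]
force: [0.1, -0.5, 0.4]
finger_gap: 0.453
finger_force: 0.0
[ 0.4237 -0.3352  0.1701] 2.4 [-39.5668  17.0477  98.1502  -0.0035  64.7837 -29.514 ]
{'point': [278.1, 175.4], 'confidence': 0.9} [ 0.4262 -0.3138  0.0085]
{'point': [75.9, 218.3], 'confidence': 0.72} [ 0.217  -0.3212  0.0085]
0.89 5349 [276.8, 175.5] 251 305 50 273
((0.42861098051071167, -0.30916866660118103), (0.21316422522068024, 0.055150195956230164), 78.73118591308594)
0.84 3496 [82.8, 221.3] 0 137 190 263
((0.20782095193862915, -0.32442086935043335), (0.05639350041747093, 0.13382937014102936), 59.173805236816406)
```

View pics/w1m.png

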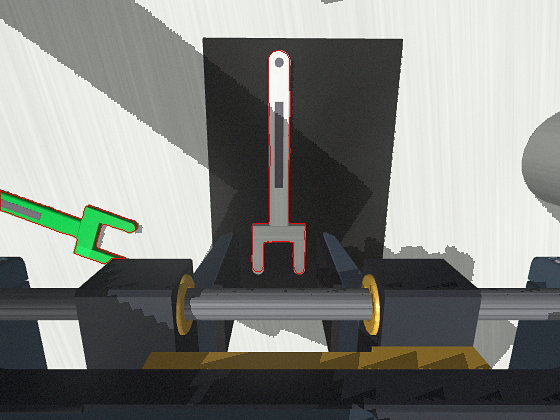

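The mask covers the whole steel spanner (column 279, rows 50–273). Next I fit the handle axis.

```bash
cat >> h.py <<'E'
def spanfit(m,st,z):
    ys,xs=np.nonzero(m);P=np.array([onz('wrist',(x,y),z,st)[:2] for x,y in zip(xs,ys)])
    c=P.mean(0);d=np.array([0,1.])
    # handle end is on the +d side; iterate axis on handle part
    e=None
    for k in range(6):
        t=(P-c)@d; e=np.percentile(t,99.9); b=np.percentile(t,.1)
        Q=P[(t<e-12e-3)&(t>e-130e-3)]
        c=Q.mean(0);v=np.linalg.svd(Q-c,full_matrices=False)[2][0];d=v*np.sign(v@d)
    t=(P-c)@d
    e=t.max();b=t.min();print('len',e-b,'yaw',np.degrees(np.arctan2(d[1],d[0])))
    mid=(e+b)/2
    return c+d*(mid-90.5e-3),d
E
python3 - <<'E'
from h import *
np.set_printoptions(precision=4,suppress=True)
st=bot.get_state();bot.grab_frame('wrist')
r=[r for r in bot.silhouettes('wrist','spanner') if abs(r['point'][0]-277)<40][0]
o,d=spanfit(r['mask'],st,.013)
g=o+d*.07;y=np.degrees(np.arctan2(d[1],d[0]));print(o,g,y)
plan([g[0],g[1],.03],y);plan([g[0],g[1],.0055],y)
E
```

```text
Traceback (most recent call last):
  File "h.py", line 34, in spanfit
    ys,xs=np.nonzero(m);P=np.array([onz('wrist',(x,y),z,st)[:2] for x,y in zip(xs,ys)])
                                    ~~~^^^^^^^^^^^^^^^^^^^^
  File "h.py", line 14, in onz
    o,d=ray(cam,uv,st);return o+d*(z-o[2])/d[2]
        ~~~^^^^^^^^^^^
  File "h.py", line 4, in ray
    p=bot.camera_params(cam)
ValueError: time passes only in moves, steps and waits
```

```bash
sed -i 's/bot.camera_params(cam)/cp(cam)/; 2a import functools\ncp=functools.lru_cache(None)(lambda c: bot.camera_params(c))' h.py
python3 - <<'E'
from h import *
np.set_printoptions(precision=4,suppress=True)
st=bot.get_state();bot.grab_frame('wrist')
r=[r for r in bot.silhouettes('wrist','spanner') if abs(r['point'][0]-277)<40][0]
o,d=spanfit(r['mask'],st,.013)
g=o+d*.07;y=np.degrees(np.arctan2(d[1],d[0]));print(o,g,y)
plan([g[0],g[1],.03],y,st);plan([g[0],g[1],.0055],y,st)
E
```

```text
len 0.21297604573474976 yaw 80.22199450666388
[ 0.4123 -0.3987] [ 0.4242 -0.3297] 80.22199450666388
turn [ 0.002  0.001 -0.037] shift [  5.43  -0.56 140.03]
turn [ 0.002  0.001 -0.037] shift [  5.44  -0.56 164.53]
```

```bash
python3 -m inch '[0,0,0,5.4,-0.6,50,45, 0,0,0,5.4,-0.6,100,45, 0,0,0,5.4,-0.6,140,45, 0,0,0,5.4,-0.6,155,45, 0,0,0,5.4,-0.6,162,45, 0,0,0,5.4,-0.6,164.5,45, 0,0,0,5.4,-0.6,164.5,45, 0,0,0,5.4,-0.6,164.5,15, 0,0,0,5.4,-0.6,164.5,15, 0,0,0,5.4,-0.6,164.5,15, 0,0,0,5.4,-0.6,164.5,15,0,0,0,5.4,-0.6,164.5,15]' 35
```

```text
time_s: 3.95
tcp_pos: [0.4251, -0.3299, 0.0063]
tool_rot: [[0.173, 0.985, 0.002], [0.985, -0.173, -0.001], [-0.001, 0.002, -1.0]]
force: [-0.3, 0.2, 6.0]
finger_gap: 0.221
finger_force: 35.0
```

```bash
python3 -m inch '[0,0,0,0,0,-5,15, 0,0,0,0,0,-20,15, 0,0,0,0,0,-50,15, 0,0,0,0,0,-100,15, 0,0,0,0,0,-150,15, 0,0,-0.2,40,-6,-190,15, 0,0,-0.4,80,-12,-195,15, 0,0,-0.6,120,-19,-195,15, 0,0,-0.8,160,-25,-195,15, 0,0,-1,200,-32,-195,15, 0,0,-1.2,240,-38,-195,15, 0,0,-1.4,280,-45,-195,15, 0,0,-1.65,320,-50,-195,15, 0,0,-1.65,331,-52,-195,15, 0,0,-1.65,331,-52,-195,15,0,0,-1.65,331,-52,-195,15]'
python3 - <<'E'
from h import *
np.set_printoptions(precision=4,suppress=True)
st=bot.get_state();im=bot.grab_frame('wrist');cv2.imwrite('pics/w2.png',im)
print(st['tcp_pos'],st['tool_rot'],st['time_s'])
for n,z in (('stud_top',.117),('jam_nut',.1),('lower_nut',.084),('handle_leg',.075),('spanner_grip',.2)):
    for r in bot.find_in('wrist',n):print(n,r,onz('wrist',r['point'],z,st))
E
```

```text
time_s: 5.55
tcp_pos: [0.4298, 0.005, 0.2]
tool_rot: [[0.0, 1.0, -0.001], [1.0, -0.0, -0.001], [-0.001, -0.001, -1.0]]
force: [0.4, -0.1, -3.6]
finger_gap: 0.218
finger_force: 35.0
[0.4298 0.005  0.2   ] [[ 0.0004  1.     -0.0014]
 [ 1.     -0.0004 -0.0011]
 [-0.0011 -0.0014 -1.    ]] 5.55
stud_top {'point': [452.9, 144.2], 'confidence': 0.96} [0.5557 0.0626 0.117 ]
jam_nut {'point': [374.3, 214.5], 'confidence': 0.95} [0.5074 0.0045 0.1   ]
lower_nut {'point': [357.9, 204.0], 'confidence': 0.78} [0.4972 0.0093 0.084 ]
handle_leg {'point': [449.8, 145.0], 'confidence': 0.66} [0.5742 0.0587 0.075 ]
spanner_grip {'point': [275.0, 151.5], 'confidence': 0.93} [0.4269 0.0653 0.2   ]
```

View pics/w2.png

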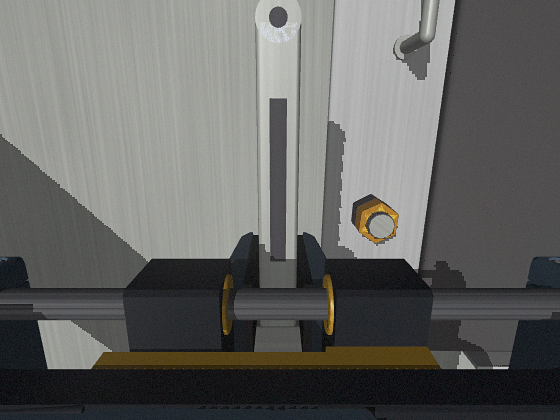

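The stud tip shows at about (381,226), the leg's foot at about (402,50) and the step edge from (454,0) to (420,265). The spanner is held straight along the tool's x. Next I refine these, using the held handle to cancel the camera offset.

Run:
```python
from h import *
np.set_printoptions(precision=4,suppress=True)
st=bot.get_state();im=cv2.imread('pics/w2.png');hsv=cv2.cvtColor(im,cv2.COLOR_BGR2HSV).astype(int)
g=cv2.cvtColor(im,cv2.COLOR_BGR2GRAY).astype(int)
# stud disc: grey low-sat inside nut
m=((hsv[...,1]<60)&(g>110)).astype(np.uint8);w=np.zeros_like(m);w[205:248,362:402]=1
n,l,s,c=cv2.connectedComponentsWithStats(m*w);i=l[226,381];print('disc',s[i],c[i]);
cs,_=cv2.findContours((l==i).astype(np.uint8),0,1);el=cv2.fitEllipse(cs[0]);print(el)
print('stud',onz('wrist',el[0],.117,st))
# brass
b=((hsv[...,1]>110)&(hsv[...,0]<30)&(g>40)).astype(np.uint8)
ys,xs=np.nonzero(b[180:260,340:420]);print('brass',xs.min()+340,xs.max()+340,ys.min()+180,ys.max()+180)
# step edge & front edge & handle edges per row
E=[];H=[];F=[]
for r in range(60,200,10):
    k=np.diff(cv2.GaussianBlur(g[r].astype(np.float32).reshape(1,-1),(1,1),0)[0])
    e=415+np.argmin(k[415:460]);E.append(onz('wrist',(e+.5,r),.089,st)[:2]);
    print(r,'step',e,E[-1], 'edges',[(int(x),int(k[x])) for x in range(250,345) if abs(k[x])>18])
E=np.array(E);print('griddle yaw (x edge slope)',np.degrees(np.polyfit(E[:,1],E[:,0],1)[0]),E[:,0].mean())
for p in ((402,48),(402,52)):print('leg',onz('wrist',p,.075,st))
z=st['tcp_pos'][2]+.0067
print('hole',onz('wrist',(278.5,16),z,st))
for r in (100,200):print([proj('wrist',[st['tcp_pos'][0]+s*.01,onz('wrist',(278,r),z,st)[1],z],st) for s in(-1,1)])
big=cv2.resize(im[170:260,330:430],(800,720)[:2] if 0 else (660,594),interpolation=cv2.INTER_CUBIC);cv2.imwrite('pics/w2c.png',big)
```

```text
disc [369 214  26  24 455] [381.2242 226.0132]
((381.2357482910156, 225.99610900878906), (22.063234329223633, 24.422958374023438), 66.44744110107422)
stud [ 0.5093 -0.0004  0.117 ]
brass 355 398 199 242
60 step 446 [0.5574 0.1231] edges [(255, -44), (256, 34), (258, 24), (296, -29), (297, -26), (298, -29), (300, 48), (329, -23), (330, -34), (331, 64)]
70 step 445 [0.5576 0.116 ] edges [(255, -48), (256, 41), (258, 23), (296, -31), (297, -27), (298, -29), (300, 60), (329, -53), (330, 30), (331, 34)]
80 step 443 [0.5569 0.1088] edges [(255, -47), (256, 34), (258, 23), (296, -28), (297, -27), (298, -34), (299, 54), (300, 23), (328, -23), (329, -26), (330, 58)]
90 step 442 [0.5571 0.1015] edges [(255, -47), (256, 37), (259, 25), (296, -31), (297, -22), (298, -41), (299, 91), (328, -50), (329, 30), (330, 32)]
100 step 441 [0.5572 0.0941] edges [(255, -38), (256, 22), (259, 23), (268, -61), (269, -62), (286, 120), (295, -24), (296, -29), (297, -25), (298, -40), (299, 96), (327, -27), (328, -28), (329, 66)]
110 step 439 [0.5566 0.0866] edges [(255, -21), (258, 24), (268, -62), (269, -57), (
[... 1212 characters left out ...]
-25), (296, -20), (297, -24), (298, 77), (324, -99), (325, 29), (342, 91)]
180 step 430 [0.556  0.0307] edges [(260, 26), (268, -23), (269, -89), (285, 87), (286, 19), (294, -27), (295, -30), (296, -20), (298, 54), (323, -46), (324, -35), (341, 87)]
190 step 428 [0.5554 0.0222] edges [(256, -28), (258, 21), (260, 24), (269, -119), (285, 81), (286, 23), (294, -33), (295, -21), (296, -30), (297, 47), (298, 25), (323, -95), (341, 88)]
griddle yaw (x edge slope) 1.1107680429915918 0.5565300216063208
leg [0.5274 0.134  0.075 ]
leg [0.5277 0.1311 0.075 ]
hole [0.4293 0.1233 0.2071]
[array([258.8432, 100.0508]), array([302.6892,  99.9345])]
[array([260.4668, 200.0401]), array([301.0564, 199.9473])]
```

View pics/w2c.png

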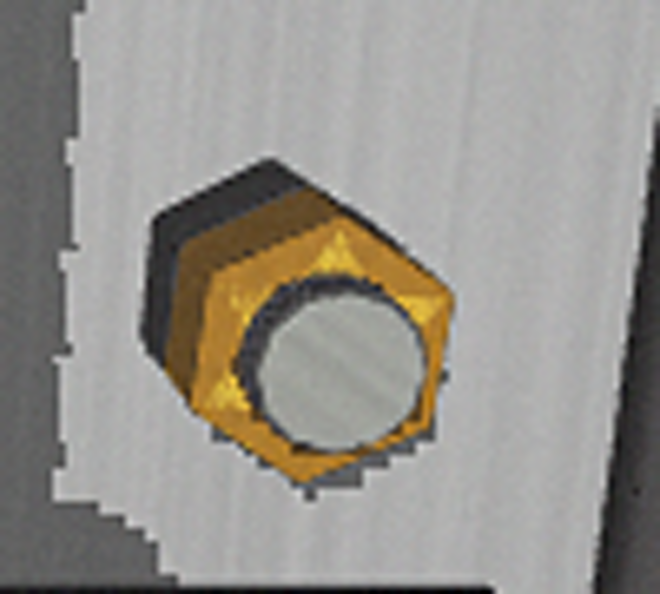

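The crop shows the brass hex (a corner at about 30° in the image) above the dark nut. The handle's slot is seen about 1.5 mm off its known position. I move in so that the nut and handle are close together at nearly the same depth, and compare them there.

```bash
python3 -m inch '[0,0,0.05,-20,15,15,15, 0,0,0.1,-45,43,35,15, 0,0,0.15,-45,43,65,15, 0,0,0.15,-45,43,65,15, 0,0,0.15,-45,43,65,15, 0,0,0.15,-45,43,65,15]'
python3 - <<'E'
from h import *
np.set_printoptions(precision=4,suppress=True)
st=bot.get_state();im=bot.grab_frame('wrist');cv2.imwrite('pics/w3.png',im)
print(st['tcp_pos'],st['tool_rot'],st['time_s'])
print('expect stud',proj('wrist',[.5093,-.0004,.117],st))
hsv=cv2.cvtColor(im,cv2.COLOR_BGR2HSV).astype(int);g=cv2.cvtColor(im,cv2.COLOR_BGR2GRAY).astype(int)
for r in range(60,180,10):
    k=np.diff(g[r]);o=onz('wrist',(280,r),.089,st)
    print(r,[(int(x),int(k[x])) for x in range(235,325) if abs(k[x])>25],'step',[(int(x),int(k[x]),onz('wrist',(x+.5,r),.075,st)[:2]) for x in range(380,480) if k[x]<-30][:2])
cv2.imwrite('pics/w3b.png',cv2.resize(im,(784,588),interpolation=cv2.INTER_CUBIC))
E
```

```text
time_s: 6.45
tcp_pos: [0.474, -0.0394, 0.1368]
tool_rot: [[0.016, 1.0, 0.002], [1.0, -0.016, -0.0], [-0.0, 0.002, -1.0]]
force: [0.4, -0.0, -3.2]
finger_gap: 0.213
finger_force: 35.0
[ 0.474  -0.0394  0.1368] [[ 0.0164  0.9999  0.0025]
 [ 0.9999 -0.0164 -0.0002]
 [-0.0002  0.0025 -1.    ]] 6.45
expect stud [341.8037 185.1222]
60 [(255, -46), (256, 32), (296, -32), (297, -30), (300, 72)] step [(416, -157, array([0.5615, 0.0704]))]
70 [(255, -53), (256, 44), (296, -37), (297, -26), (298, -31), (300, 74)] step [(415, -156, array([0.5614, 0.0646]))]
80 [(255, -45), (256, 33), (296, -29), (297, -26), (298, -32), (299, 72), (300, 39), (301, -100), (321, 94)] step [(414, -156, array([0.5613, 0.0586]))]
90 [(255, -50), (256, 40), (296, -26), (298, -32)] step [(413, -155, array([0.5612, 0.0526]))]
100 [(255, -32), (259, 26), (268, -69), (269, -58), (286, 119), (296, -34), (298, -34)] step [(412, -149, array([0.5611, 0.0465]))]
110 [(255, -41), (259, 28), (268, -61), (269, -65), (286, 125), (295, -27), (296, -32), (298, -34), (299, 27)] step [(411, -149, array([0.561 , 0.0403]))]
120 [(268, -6
[... 161 characters left out ...]
86, 91), (295, -32), (296, -28)] step [(409, -143, array([0.5608, 0.0276]))]
140 [(256, -48), (257, 44), (259, 28), (268, -57), (269, -67), (286, 91), (295, -32), (296, -26), (297, -29)] step [(408, -146, array([0.5607, 0.0211]))]
150 [(256, -45), (257, 35), (259, 26), (269, -91), (285, 55), (286, 59), (295, -30), (297, -33)] step [(407, -139, array([0.5606, 0.0146]))]
160 [(256, -34), (257, 27), (269, -96), (285, 62), (286, 57), (295, -35), (297, -34), (309, -52)] step [(406, -143, array([0.5605, 0.0079]))]
170 [(256, -47), (257, 28), (260, 30), (269, -86), (285, 59), (286, 50), (294, -27), (295, -31), (297, -37), (298, 29), (308, -44), (314, 78)] step [(405, -147, array([0.5604, 0.0011]))]
```

View pics/w3b.png

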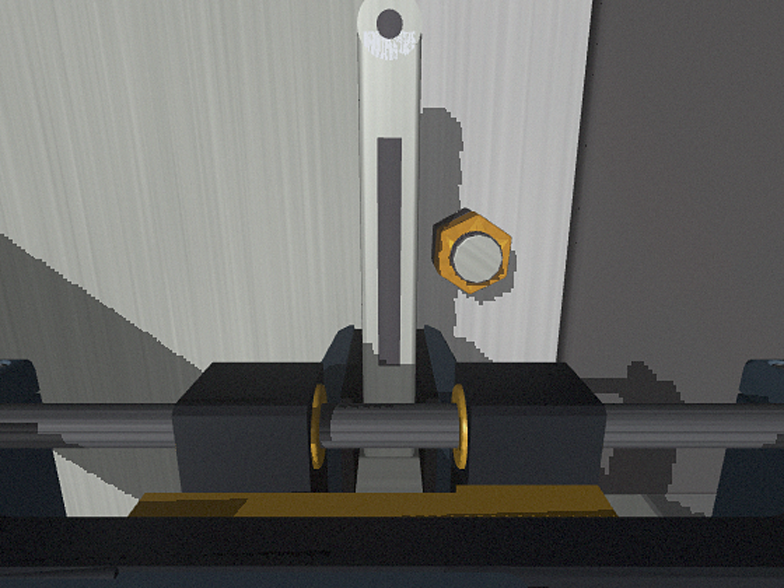

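The stud disc is at about (341,184) and the handle slot at column 277.5, so the stud is near (0.511, 0.000). The step edge and leg agree with this, and the griddle yaw is -0.9°, which matches the tool. I move over the start point.

Run:
```python
from h import *
np.set_printoptions(precision=4,suppress=True)
print(bot.get_state()['tcp_pos'],proj('wrist',[.5093,-.0004,.117]))
plan([.5087,.108,.150],89.1);plan([.5087,.108,.1],89.1)
```

```text
[ 0.474  -0.0393  0.137 ] [341.6096 185.1746]
turn [ 0.029  0.003 -0.004] shift [147.87  32.33 -12.98]
turn [ 0.029  0.003 -0.004] shift [147.89  32.18  37.02]
```

```bash
python3 -m inch '[0,0,0,45,10,-13,15, 0,0,0,90,20,-13,15, 0,0,0,130,32,-13,15, 0,0,0,148,32,-13,15, 0,0,0,148,32,-13,15, 0,0,0,148,32,-13,15, 0,0,0,148,32,7,15, 0,0,0,148,32,27,15, 0,0,0,148,32,37,15, 0,0,0,148,32,37,15, 0,0,0,148,32,37,15]'
python3 - <<'E'
from h import *
np.set_printoptions(precision=4,suppress=True)
s=bot.get_state();print(s['tcp_pos'],s['force'],s['time_s'],s['tool_rot'])
s=[.511,-.0003]; 
for o,l in((38,-4),(38,0),(30,0)):
    p=np.array(s)+(70+o)*1e-3*np.array([.016,1])+l*1e-3*np.array([1,-.016]);print(o,l);plan([*p,.08],89.1)
im=bot.grab_frame('scene');cv2.imwrite('pics/s4.png',cv2.resize(im[150:270,230:400],(765,540),interpolation=cv2.INTER_CUBIC))
E
```

```text
time_s: 7.6
tcp_pos: [0.5082, 0.1076, 0.0991]
tool_rot: [[0.017, 1.0, 0.001], [1.0, -0.017, 0.0], [0.0, 0.001, -1.0]]
force: [0.9, 0.1, -3.3]
finger_gap: 0.217
finger_force: 35.0
[0.5082 0.1076 0.0991] [ 0.9358  0.1181 -3.3496] 7.6 [[ 0.0173  0.9999  0.0012]
 [ 0.9999 -0.0173  0.    ]
 [ 0.      0.0012 -1.    ]]
38 -4
turn [ 0.011 -0.    -0.015] shift [ 0.19  0.49 19.12]
38 0
turn [ 0.011 -0.    -0.015] shift [ 0.2   4.49 19.13]
30 0
turn [ 0.011 -0.    -0.015] shift [-7.8   4.5  19.13]
```

View pics/s4.png

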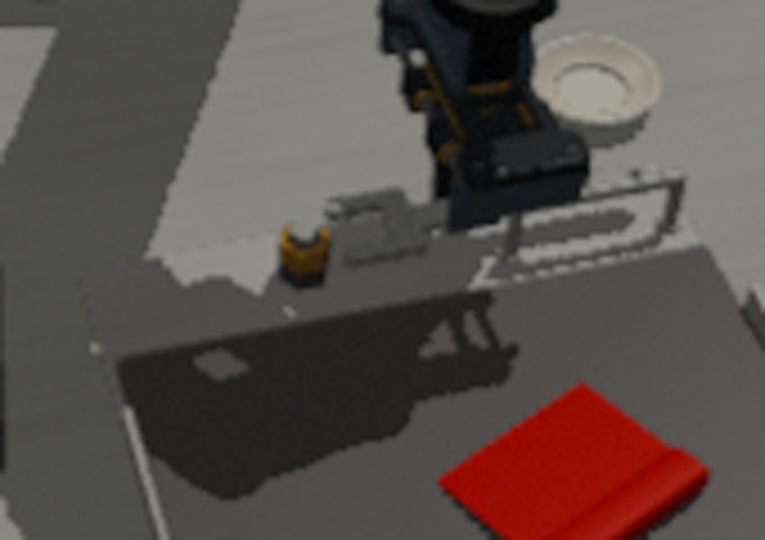

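```bash
python3 -m inch '[0,0,0,0,0.5,10,15, 0,0,0,0,0.5,17,15, 0,0,0,0,0.5,19,15, 0,0,0,0,2.5,19,15, 0,0,0,0,4.5,19,15, 0,0,0,-4,4.5,19,15, 0,0,0,-8,4.5,19,15, 0,0,0,-8,4.5,19,15]'
python3 -m inch '[0,0,0,-3,0,0,15, 0,0,0,-6,0,0,15, 0,0,0,-8,0,0,15, 0,0,0,-10,0,0,15, 0,0,0,-10,0,0,15]'
python3 -c "
from h import *
s=bot.get_state();print(s['tcp_pos'],s['force'],s['ft_torque'])"
```

```text
time_s: 8.45
tcp_pos: [0.512, 0.0994, 0.0796]
tool_rot: [[0.017, 1.0, 0.0], [1.0, -0.017, -0.0], [-0.0, 0.0, -1.0]]
force: [0.3, 0.0, -3.9]
finger_gap: 0.212
finger_force: 35.0
time_s: 8.95
tcp_pos: [0.5119, 0.0897, 0.0794]
tool_rot: [[0.017, 1.0, -0.0], [1.0, -0.017, -0.0], [-0.0, -0.0, -1.0]]
force: [0.4, 0.5, -4.2]
finger_gap: 0.216
finger_force: 35.0
[0.51186141 0.08971063 0.07943593] [ 0.39956595  0.48805009 -4.15758812] [-0.06427359 -0.05252545 -0.04174982]
```

```bash
python3 -m inch '[0,0,0,-4,0,0,15, 0,0,0,-8,0,0,15, 0,0,0,-12,0,0,15, 0,0,0,-12,0,0,15]'
python3 -m inch '[0,0,0,-2,0,0,15, 0,0,0,-4,0,0,15, 0,0,0,-6,0,0,15, 0,0,0,-6,0,0,15]'
python3 -c "
from h import *
s=bot.get_state();print(s['tcp_pos'],s['force'],s['ft_torque'])"
```

```text
time_s: 9.35
tcp_pos: [0.5116, 0.0774, 0.0794]
tool_rot: [[0.017, 1.0, -0.0], [1.0, -0.017, -0.0], [-0.0, -0.0, -1.0]]
force: [0.2, -0.1, -3.9]
finger_gap: 0.216
finger_force: 35.0
time_s: 9.75
tcp_pos: [0.5116, 0.0717, 0.0794]
tool_rot: [[0.017, 1.0, -0.0], [1.0, -0.017, -0.0], [-0.0, -0.0, -1.0]]
force: [-0.4, 0.2, -3.8]
finger_gap: 0.216
finger_force: 35.0
[0.51158304 0.0717389  0.07941048] [-0.38494111  0.15086893 -3.82817911] [-0.05061436 -0.05099598  0.02163945]
```

```bash
python3 -m inch '[0,0,0,-1,0,0,15, 0,0,0,-2,0,0,15, 0,0,0,-3,0,0,15, 0,0,0,-3,0,0,15]'
python3 -c "
from h import *
s=bot.get_state();print(s['tcp_pos'],s['force'],s['ft_torque'])
im=bot.grab_frame('scene');cv2.imwrite('pics/s5.png',cv2.resize(im[170:260,260:380],(800,600),interpolation=cv2.INTER_CUBIC))"
```

```text
time_s: 10.15
tcp_pos: [0.5116, 0.0689, 0.0795]
tool_rot: [[0.017, 1.0, 0.0], [1.0, -0.017, -0.0], [-0.0, 0.0, -1.0]]
force: [-0.4, 0.0, -4.2]
finger_gap: 0.216
finger_force: 35.0
[0.51155839 0.0688606  0.0794594 ] [-0.408945    0.0411138  -4.19155103] [-0.05024649 -0.04736101  0.02752528]
```

View pics/s5.png

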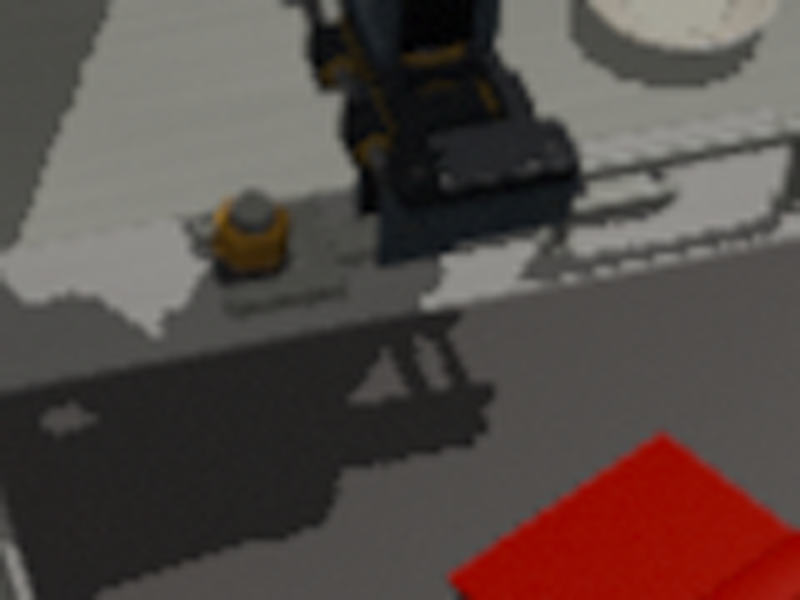

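The jaw is around the dark nut, with the near prong showing at about (200,235) in the crop. I push on until it is home.

```bash
python3 -m inch '[0,0,0,-1,0,0,15, 0,0,0,-2,0,0,15, 0,0,0,-2,0,0,15]' | grep -E 'force|tcp'
python3 -m inch '[0,0,0,-1,0,0,15, 0,0,0,-2,0,0,15, 0,0,0,-2,0,0,15]' | grep -E 'force|tcp'
```

```text
tcp_pos: [0.5116, 0.0681, 0.0795]
force: [-0.6, 5.3, -3.1]
finger_force: 35.0
tcp_pos: [0.5117, 0.0678, 0.0797]
force: [-0.6, 11.5, -2.7]
finger_force: 35.0
```

The spanner is home, with contact at TCP y of about 0.068. I relieve the push, lower it onto the ledge, release and lift.

```bash
python3 -m inch '[0,0,0,1.5,0,0,15, 0,0,0,3,0,1,15, 0,0,0,3,0,2,15, 0,0,0,3,0,2,18, 0,0,0,3,0,2,22, 0,0,0,3,0,2,26, 0,0,0,3,0,2,35, 0,0,0,3,0,2,45, 0,0,0,3,0,2,45, 0,0,0,3,0,2,45, 0,0,0,3,0,-8,45, 0,0,0,3,0,-30,45, 0,0,0,3,0,-70,45, 0,0,0,-47,0,-70,45, 0,0,0,-97,0,-70,45, 0,0,0,-104,0,-70,45, 0,0,0,-104,0,-70,45,0,0,0,-104,0,-70,45]'
python3 - <<'E'
from h import *
np.set_printoptions(precision=4,suppress=True)
st=bot.get_state();im=bot.grab_frame('wrist');cv2.imwrite('pics/w6.png',im)
print(st['tcp_pos'],st['time_s'],st['joint_positions'],st['force'])
print(proj('wrist',[.5093,-.0004,.117],st))
plan([.539,-.022,.150],143)
cv2.imwrite('pics/w6b.png',cv2.resize(im[0:280,180:480],(640,597),interpolation=cv2.INTER_CUBIC))
E
```

```text
time_s: 12.6
tcp_pos: [0.5098, -0.0383, 0.1496]
tool_rot: [[0.017, 1.0, 0.0], [1.0, -0.017, 0.001], [0.001, 0.0, -1.0]]
force: [-0.3, 0.1, -0.4]
finger_gap: 0.452
finger_force: 0.0
[ 0.5098 -0.0383  0.1496] 12.6 [ -5.6129  15.5924 103.5385   0.0393  60.8654  -4.6734] [-0.299   0.0783 -0.375 ]
[278.5246 183.8034]
turn [ 0.002 -0.004 -8.983] shift [16.39 28.96 -0.46]
```

View pics/w6b.png

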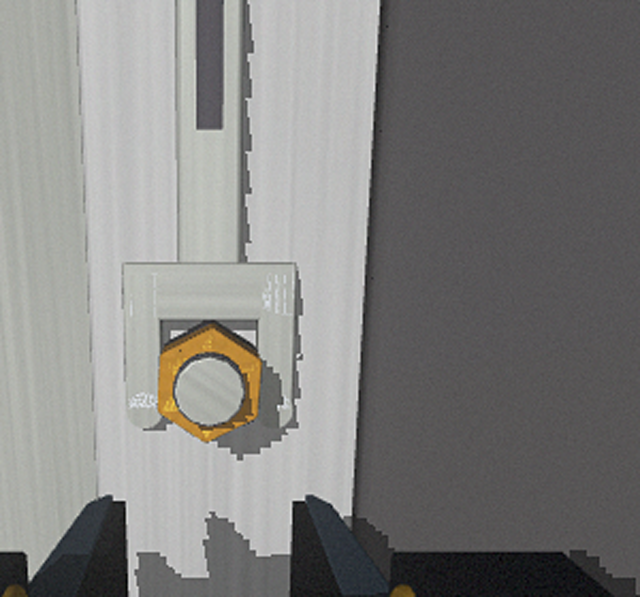

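The spanner's jaw sits around the lower nut, flat on the ledge, with the brass hex above it at crop (210,383). I take a second view at the tightening yaw to solve for the camera offset and the stud position.

```bash
python3 -m inch '[0,0,-1.3,2,4,0,52, 0,0,-2.6,5,8,0,52, 0,0,-3.9,7,12,0,52, 0,0,-5.2,10,16,0,52, 0,0,-6.5,12,21,0,52, 0,0,-7.8,14,25,0,52, 0,0,-9,16.4,29,0,52, 0,0,-9,16.4,29,0,52, 0,0,-9,16.4,29,0,52]' | grep tcp
python3 - <<'E'
from h import *
from scipy.optimize import least_squares
np.set_printoptions(precision=4,suppress=True)
st2=bot.get_state();im2=bot.grab_frame('wrist');cv2.imwrite('pics/w7.png',im2)
st1=dict(st2);st1['tcp_pos']=np.array([.5098,-.0383,.1496]);st1['tool_rot']=np.array([[.0172,.9999,.0002],[.9999,-.0172,.0005],[.0005,.0002,-1]])
im1=cv2.imread('pics/w6.png')
def disc(im,p):
    hsv=cv2.cvtColor(im,cv2.COLOR_BGR2HSV).astype(int);x,y=np.round(p).astype(int)
    b=((hsv[...,1]>110)&(hsv[...,0]<30)&(hsv[...,2]>60)).astype(np.uint8)
    w=np.zeros_like(b);w[y-45:y+45,x-45:x+45]=1;b*=w
    n,l,s,c=cv2.connectedComponentsWithStats(b);b=(l==1+s[1:,4].argmax()).astype(np.uint8)
    cs,_=cv2.findContours(b,cv2.RETR_CCOMP,cv2.CHAIN_APPROX_NONE)
    cs=sorted(cs,key=cv2.contourArea);outer=cs[-1]
    fill=cv2.drawContours(np.zeros_like(b),[outer],-1,1,-1)
    d=(fill*(hsv[...,1]<60)*(hsv[...,2]>110)).astype(np.uint8)
    n,l,s,c=cv2.connectedComponentsWithStats(d);k=1+s[1:,4].argmax()
    cc,_=cv2.findContours((l==k).astype(np.uint8),0,1);el=cv2.fitEllipse(cc[0])
    hull=cv2.approxPolyDP(cv2.convexHull(outer),4,True)[:,0]
    return np.array(el[0]),el[1],hull
for k in range(1):
    A=[]
    for im,st,g in((im1,st1,None),(im2,st2,None)):
        p0=proj('wrist',[.5093,-.0004,.117],st);c,ax,h=disc(im,p0);A.append((c,st,h));P=onz('wrist',c,.117,st)
        H=np.array([onz('wrist',q,.1085,st)[:2] for q in h]);a=np.degrees(np.arctan2(*(H-P[:2]).T[::-1]))
        print(p0,c,ax,'world',P[:2],'corners',np.round(a),np.round(np.linalg.norm(H-P[:2],axis=1)*1e3,1))
f=lambda v:np.r_[[onz('wrist',c,.117,st)[:2]+np.array(st['tool_rot'])[:2,:2]@v[2:]-v[:2] for c,st,_ in A]].ravel()
s=least_squares(f,[.51,0,0,0]);print('stud',s.x[:2],'tool offset',s.x[2:])
plan([*s.x[:2],.15],143);print(st2['tcp_pos'],st2['joint_positions'])
E
```

```text
tcp_pos: [0.5389, -0.022, 0.1493]
[275.9265 185.4814] [277.5752 183.1323] (30.798728942871094, 31.145105361938477) world [0.5103 0.001 ] corners [  84.   32.  -38.  -99. -155.  146.] [17.8 16.6 16.3 16.6 16.6 16.7]
[276.9467 187.674 ] [276.7673 186.3688] (30.717987060546875, 30.857208251953125) world [ 0.5086 -0.    ] corners [ 146.   82.   25.  -32.  -98. -160.] [17.9 16.5 16.7 16.4 16.4 16.9]
stud [ 0.5105 -0.0012] tool offset [-0.0022  0.0002]
turn [-0.003 -0.004  0.   ] shift [35.31 -0.18 -0.66]
[ 0.5389 -0.022   0.1493] [ -3.5602  18.0207  99.9956   0.0038  62.0158 -56.5662]
```

```bash
python3 -m inch '[0,0,-0.15,20,0,0,52, 0,0,-0.15,35,-0.3,0,52, 0,0,-0.15,35,-0.3,0,52, 0,0,-0.15,35,-0.3,25,52, 0,0,-0.15,35,-0.3,45,52, 0,0,-0.15,35,-0.3,53,52, 0,0,-0.15,35,-0.3,54,52, 0,0,-0.15,35,-0.3,54,52, 0,0,-0.15,35,-0.3,54,28, 0,0,-0.15,35,-0.3,54,28, 0,0,-0.15,35,-0.3,54,28,0,0,-0.15,35,-0.3,54,28]' 50
python3 -c "
from h import *
s=bot.get_state();print(s['tcp_pos'],s['force'],s['ft_torque'],s['joint_positions'])"
```

```text
time_s: 14.8
tcp_pos: [0.5117, -0.0021, 0.0962]
tool_rot: [[-0.808, 0.589, 0.002], [0.589, 0.808, 0.0], [-0.002, 0.001, -1.0]]
force: [0.2, 1.5, 3.3]
finger_gap: 0.321
finger_force: 50.0
[ 0.5116529  -0.00211074  0.09616496] [0.1939313  1.5417456  3.26898256] [ 0.21351457 -0.16396841  0.04839202] [-1.53718366e+00  1.88179703e+01  1.07743372e+02  2.45762575e-02
  5.33189169e+01 -5.54961756e+01]
```

```bash
python3 -m inch '[0,0,0.8,0,0,0,28, 0,0,1.6,0,0,0,28, 0,0,2.4,0,0,0,28, 0,0,3.2,0,0,0.1,28,0,0,3.2,0,0,0.1,28]' | grep -v rot
python3 -c "
from h import *
s=bot.get_state();print(s['force'],s['ft_torque'])"
python3 -m inch '[0,0,0.5,0,0,0,28, 0,0,1,0,0,0,28, 0,0,1.5,0,0,0.1,28,0,0,1.5,0,0,0.1,28]' | grep -v rot
python3 -c "
from h import *
s=bot.get_state();print(s['force'],s['ft_torque'])"
```

```text
time_s: 15.3
tcp_pos: [0.5113, -0.0024, 0.096]
force: [0.3, 0.5, 4.9]
finger_gap: 0.324
finger_force: 50.0
[0.284273   0.46265538 4.88471534] [-0.00271932 -0.07911068 -0.03151521]
time_s: 15.7
tcp_pos: [0.5112, -0.0025, 0.0959]
force: [-0.8, 0.4, 4.8]
finger_gap: 0.322
finger_force: 50.0
[-0.77854292  0.39411182  4.80296803] [ 0.02831937  0.0127654  -0.00930289]
```

```bash
T(){ python3 -c "
from h import *
s=bot.get_state();a=s['tool_rot'];print(s['force'].round(1),s['ft_torque'].round(3),'yaw',np.degrees(np.arctan2(a[1][0],a[0][0])).round(2))"; }
python3 -m inch '[0,0,0.5,0,0,0,28, 0,0,1,0,0,0,28, 0,0,1.5,0,0,0.1,28,0,0,1.5,0,0,0.1,28]' >/dev/null; T
python3 -m inch '[0,0,0.5,0,0,0,28, 0,0,1,0,0,0.1,28, 0,0,1,0,0,0.1,28]' >/dev/null; T
```

```text
[-1.3 -0.   6.2] [-0.108  0.159 -0.092] yaw 106.83
[-1.8 -0.5  6.1] [-0.124  0.182 -0.063] yaw 100.83
```

```bash
cat > T.py <<'E'
from h import *
s=bot.get_state();a=s['tool_rot'];print(s['force'].round(1),s['ft_torque'].round(3),'yaw',np.degrees(np.arctan2(a[1][0],a[0][0])).round(2),'gap',round(s['finger_gap'],3),s['time_s'],s['joint_efforts'].round(2)[5])
E
python3 -m inch '[0,0,0.5,0,0,0,28, 0,0,1,0,0,0.1,28, 0,0,1,0,0,0.1,28]' >/dev/null; python3 T.py
python3 -m inch '[0,0,0.5,0,0,0,28, 0,0,0.8,0,0,0.1,28, 0,0,0.8,0,0,0.1,28]' >/dev/null; python3 T.py
```

```text
[-1.8 -1.3  7. ] [-0.15   0.317 -0.051] yaw 94.84 gap 0.325 16.7 0.14
[-2.2 -0.3  7.9] [-0.182  0.406  0.03 ] yaw 90.06 gap 0.322 17.0 0.1
```

```bash
python3 -m inch '[0,0,0.5,0,0,-0.3,28, 0,0,0.8,0,0,-0.3,28, 0,0,0.8,0,0,-0.3,28]' >/dev/null; python3 T.py
python3 -m inch '[0,0,0.5,0,0,0,28, 0,0,0.8,0,0,0,28, 0,0,0.8,0,0,0,28]' >/dev/null; python3 T.py
```

```text
[-2.3 -0.7  6.1] [-0.187  0.297  0.011] yaw 85.27 gap 0.321 17.3 0.16
[-1.6  0.7  5.9] [-0.092  0.371  0.223] yaw 80.51 gap 0.324 17.6 0.35
```

```bash
python3 -m inch '[0,0,0.3,0,0,0,28, 0,0,0.5,0,0,0,28, 0,0,0.5,0,0,0,28]' >/dev/null; python3 T.py
python3 -m inch '[0,0,0.3,0,0,0,28, 0,0,0.5,0,0,0,28, 0,0,0.5,0,0,0,28]' >/dev/null; python3 T.py
```

```text
[-1.7 -1.5  6.3] [-0.083  0.397  0.284] yaw 77.54 gap 0.318 17.9 0.38
[-2.7  0.3  6.4] [-0.061  0.402  0.261] yaw 74.54 gap 0.324 18.2 0.4
```

```bash
python3 -m inch '[0,0,0.4,0,0,0,28, 0,0,0.8,0,0,0,28, 0,0,1,0,0,0,28, 0,0,1,0,0,0,28]' >/dev/null; python3 T.py
python3 -m inch '[0,0,0.4,0,0,0,28, 0,0,0.8,0,0,0,28, 0,0,1,0,0,0,28, 0,0,1,0,0,0,28]' >/dev/null; python3 T.py
python3 - <<'E'
from h import *
st=bot.get_state();im=bot.grab_frame('wrist');cv2.imwrite('pics/w8.png',im)
E
```

```text
[-2.  -0.3  6.7] [-0.017  0.455  0.333] yaw 68.54 gap 0.328 18.6 0.45
[-3.3  1.   7. ] [0.082 0.502 0.425] yaw 62.55 gap 0.318 19.0 0.5
```

View pics/w8.png

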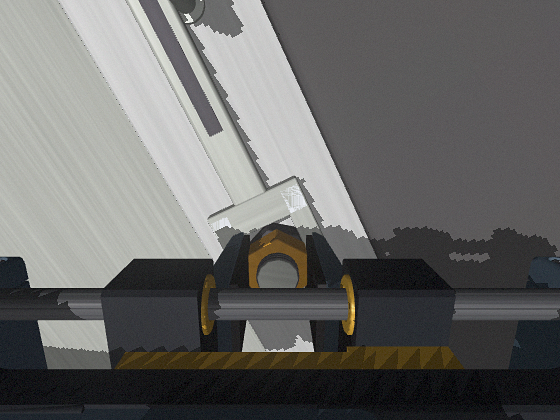

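The spanner bears on the leg at about (188,8), and the torque is climbing as expected. One small final turn remains.

```bash
python3 -m inch '[0,0,0.3,0,0,0,28, 0,0,0.6,0,0,0,28, 0,0,0.6,0,0,0,28, 0,0,0.6,0,0,0,28]' >/dev/null; python3 T.py
python3 -m inch '[0,0,0,0,0,0,28, 0,0,0,0,0,0,28]' >/dev/null; python3 T.py
```

```text
[-3.   0.3  8.1] [0.141 0.477 0.404] yaw 58.96 gap 0.32 19.45 0.42
[-3.7  0.8  6.3] [0.102 0.604 0.437] yaw 58.97 gap 0.319 19.65 0.41
```

```bash
python3 -m inch '[0,0,0,0,0,0,36, 0,0,0,0,0,0,46, 0,0,0,0,0,0,55, 0,0,0,0,0,0,55, 0,0,0,0,0,-10,55, 0,0,0,0,0,-35,55, 0,0,-1,0,0,-60,55, 0,0,-2.2,10,-6,-64,50, 0,0,-3.5,19,-11.6,-64,45, 0,0,-4.85,19,-11.6,-64,45, 0,0,-4.85,19,-11.6,-64,45, 0,0,-4.85,19,-11.6,-64,45]' >/dev/null; python3 T.py
python3 - <<'E'
from h import *
np.set_printoptions(precision=4,suppress=True)
st=bot.get_state();im=bot.grab_frame('wrist');cv2.imwrite('pics/w9.png',im);print(st['tcp_pos'])
g=cv2.cvtColor(im,cv2.COLOR_BGR2GRAY)
for r in bot.silhouettes('wrist','spanner')[:2]:print(r['confidence'],r['point'],r['mask'].sum(),onz('wrist',r['point'],.084,st)); 
r=bot.silhouettes('wrist','spanner')[0]['mask']
L=[]
for y in range(20,200,5):
    x=np.nonzero(r[y])[0]
    if len(x)and x.max()-x.min()<60:L.append(onz('wrist',((x.min()+x.max())/2,y),.084,st)[:2]); print(y,x.min(),x.max(),L[-1]) if y%20==0 else 0
L=np.array(L);k=np.polyfit(L[:,1],L[:,0],1);print('slope',k, 'at y=.069',np.polyval(k,.069))
E
```

```text
[ 0.7  0.5 -0.1] [-0.033 -0.05   0.023] yaw 87.69 gap 0.448 20.85 -0.03
[0.511  0.0199 0.1596]
0.6 [277.5, 147.5] 9048 [0.5115 0.0758 0.084 ]
20 261 291 [0.5138 0.157 ]
40 262 291 [0.5136 0.1452]
60 262 291 [0.5131 0.1331]
80 262 291 [0.5126 0.1207]
100 263 292 [0.5128 0.1078]
120 263 291 [0.5119 0.0946]
140 263 291 [0.5113 0.081 ]
160 264 291 [0.5111 0.067 ]
180 264 291 [0.5105 0.0525]
slope [0.0319 0.5089] at y=.069 0.5110964118465033
```

View pics/w9.png

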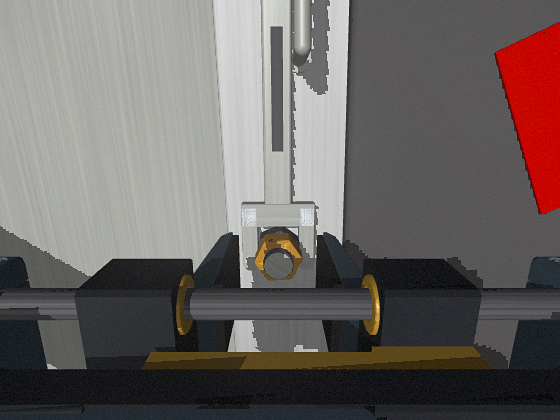

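The spanner lies against the leg, only 0.9° clockwise of the griddle's axis, so the nut was held. The angle and torque suggest about 0.46 N m. I regrip the jam nut and add about 6°, checking the torque.

```bash
python3 -m inch '[0,0,1.3,-10,0.4,0,52, 0,0,2.6,-22.4,0.9,0,52, 0,0,3.9,-22.4,0.9,10,52, 0,0,4.79,-22.4,0.9,25,52, 0,0,4.79,-22.4,0.9,45,52, 0,0,4.79,-22.4,0.9,58,52, 0,0,4.79,-22.4,0.9,64,52, 0,0,4.79,-22.4,0.9,64,52, 0,0,4.79,-22.4,0.9,64,28, 0,0,4.79,-22.4,0.9,64,28, 0,0,4.79,-22.4,0.9,64,28, 0,0,4.79,-22.4,0.9,64,28]' 50 | grep -E 'tcp|gap'; python3 T.py
python3 -m inch '[0,0,0.3,0,0,0,28, 0,0,0.6,0,0,0,28, 0,0,0.6,0,0,0,28]' >/dev/null; python3 T.py
```

```text
tcp_pos: [0.5102, -0.0018, 0.0958]
finger_gap: 0.324
[-4.7  4.1  5.3] [0.76  0.728 0.093] yaw 59.11 gap 0.324 22.2 0.14
[-4.3  4.2  6.2] [0.738 0.746 0.447] yaw 55.55 gap 0.323 22.5 0.56
```

```bash
python3 -m inch '[0,0,0.2,0,0,0,28, 0,0,0.4,0,0,0,28, 0,0,0.4,0,0,0,28]' >/dev/null; python3 T.py
python3 -m inch '[0,0,0,0,0,0,28]' >/dev/null; python3 T.py
```

```text
[-4.4  4.7  5.7] [0.85  0.684 0.463] yaw 53.17 gap 0.321 22.8 0.57
[-4.6  3.9  5.8] [0.843 0.745 0.468] yaw 53.19 gap 0.324 22.9 0.49
```

```bash
python3 -m inch '[0,0,0,0,0,0,36, 0,0,0,0,0,0,46, 0,0,0,0,0,0,55, 0,0,0,0,0,0,55, 0,0,0,0,0,-10,55, 0,0,0,0,0,-35,55, 0,0,-1,0,0,-54,50, 0,0,-2.2,30,-20,-54,45, 0,0,-3.5,58.6,-40.7,-54,45, 0,0,-4.7,58.6,-40.7,-54,45, 0,0,-5.83,58.6,-40.7,-54,45, 0,0,-5.83,58.6,-40.7,-54,45, 0,0,-5.83,58.6,-40.7,-54,45]' >/dev/null; python3 T.py
python3 -c "
from h import *
print(bot.get_state()['tcp_pos']);plan([.5127,.0695,.078],88.2)"
```

```text
[-0.4 -0.4  0.1] [-0.009 -0.055  0.023] yaw 87.94 gap 0.448 24.2 -0.03
[0.51375445 0.06875641 0.14959454]
turn [ 0.008  0.    -0.043] shift [ 0.71 -1.14 71.59]
```

```bash
python3 -m inch '[0,0,-0.04,0.7,-1.1,30,45, 0,0,-0.04,0.7,-1.1,58,45, 0,0,-0.04,0.7,-1.1,68,45, 0,0,-0.04,0.7,-1.1,71.6,45, 0,0,-0.04,0.7,-1.1,71.6,45, 0,0,-0.04,0.7,-1.1,71.6,30, 0,0,-0.04,0.7,-1.1,71.6,25, 0,0,-0.04,0.7,-1.1,71.6,15, 0,0,-0.04,0.7,-1.1,71.6,15, 0,0,-0.04,0.7,-1.1,71.6,15]' 35; python3 T.py
```

```text
time_s: 25.2
tcp_pos: [0.5128, 0.0696, 0.0783]
tool_rot: [[0.029, 1.0, 0.001], [1.0, -0.029, 0.0], [0.0, 0.001, -1.0]]
force: [-0.6, -0.1, 6.0]
finger_gap: 0.215
finger_force: 35.0
[-0.6 -0.1  6. ] [-0.064  0.138 -0.098] yaw 88.32 gap 0.215 25.2 -0.1
```

```bash
python3 -m inch '[0,0,0,0,0,-1,15, 0,0,0,0,-0.3,-2,15, 0,0,0,4,-0.3,-2,15, 0,0,0,8,-0.3,-2,15,0,0,0,8,-0.3,-2,15]' |grep -E 'tcp|^force'; python3 T.py
python3 -m inch '[0,0,0,8,0,0,15, 0,0,0,16,-0.3,0,15, 0,0,0,24,-0.5,0,15, 0,0,0,31,-1,0,15,0,0,0,31,-4,0,15,0,0,0,31,-4,0,15]' |grep -E 'tcp|^force'; python3 T.py
```

```text
tcp_pos: [0.5125, 0.0761, 0.079]
force: [2.6, -5.6, -4.6]
[ 2.6 -5.6 -4.6] [-1.023 -0.521  0.071] yaw 88.45 gap 0.213 25.7 0.08
tcp_pos: [0.5082, 0.1089, 0.0793]
force: [0.6, -0.1, -3.6]
[ 0.6 -0.1 -3.6] [-0.081 -0.118 -0.012] yaw 88.39 gap 0.218 26.3 0.01
```

```bash
python3 -m inch '[0,0,0,0,0,-15,15, 0,0,0,0,0,-45,15, 0,0,0,0,0,-90,15, 0,0,0.1,-40,-6,-90,15, 0,0,0.3,-85,-13,-90,15, 0,0,0.4,-130,-20,-90,15, 0,0,0.6,-175,-27,-90,15, 0,0,0.7,-220,-35,-90,15, 0,0,0.9,-265,-42,-90,15, 0,0,1,-310,-49,-90,15, 0,0,1.2,-355,-57,-90,15, 0,0,1.3,-400,-64,-90,15, 0,0,1.37,-441,-70.7,-90,15, 0,0,1.37,-441,-70.7,-90,15, 0,0,1.37,-441,-70.7,-90,15,0,0,1.37,-441,-70.7,-90,15]'
python3 -c "
from h import *
plan([.425,-.33,.0085],80.2)"
```

```text
time_s: 27.9
tcp_pos: [0.4254, -0.3291, 0.1693]
tool_rot: [[0.171, 0.985, -0.001], [0.985, -0.171, 0.001], [0.001, -0.001, -1.0]]
force: [0.3, 0.3, -3.4]
finger_gap: 0.217
finger_force: 35.0
turn [-0.008 -0.009 -0.012] shift [-1.0700e+00 -1.4000e-01  1.6082e+02]
```

```bash
python3 -m inch '[0,0,0,0,0,45,15, 0,0,0,0,0,90,15, 0,0,0,0,0,125,15, 0,0,0,0,0,145,15, 0,0,0,0,0,153,15, 0,0,0,0,0,157,15, 0,0,0,0,0,159.5,15, 0,0,0,0,0,160.5,15, 0,0,0,0,0,160.5,15]' | grep -E 'tcp|^force'
python3 -m inch '[0,0,0,0,0,0.7,15, 0,0,0,0,0,0.7,15]' | grep -E 'tcp|^force'
```

```text
tcp_pos: [0.4263, -0.3304, 0.01]
force: [-0.5, 0.5, -3.1]
tcp_pos: [0.4259, -0.3303, 0.0088]
force: [0.3, -0.8, -3.5]
```

```bash
python3 -m inch '[0,0,0,0,0,0.7,15, 0,0,0,0,0,1.2,15,0,0,0,0,0,1.2,15]' | grep -E 'tcp|^force'
```

```text
tcp_pos: [0.4258, -0.3302, 0.0074]
force: [-0.7, 0.3, -1.5]
```

```bash
python3 -m inch '[0,0,0,0,0,0.4,18, 0,0,0,0,0,0.4,21, 0,0,0,0,0,0.4,24, 0,0,0,0,0,0.4,30, 0,0,0,0,0,0.4,40, 0,0,0,0,0,0.4,45, 0,0,0,0,0,-5,45, 0,0,0,0,0,-25,45, 0,0,0,0,0,-70,45, 0,0,0,0,0,-120,45, 0,0,0,0,0,-160,45, 0,0,0,-50,0,-180,45, 0,0,0,-100,0,-180,45, 0,0,0,-100,0,-180,45]' 10| grep -E 'time|tcp|^force'
python3 - <<'E'
from h import *
a=cv2.resize(bot.grab_frame('scene'),None,fx=1,fy=1);w=bot.grab_frame('top')
cv2.imwrite('pics/fin.png',np.vstack([a[120:340,80:480],w[40:290,140:540]]))
E
```

```text
time_s: 30.7
tcp_pos: [0.4081, -0.4336, 0.1885]
force: [-0.2, 0.3, -1.0]
```

View pics/fin.png

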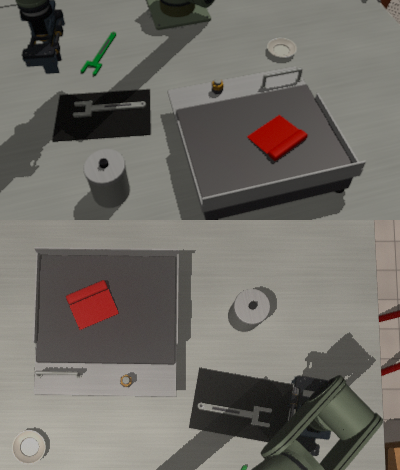

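The spanner lies flat on the mat at about (110,105) in the scene view, both nuts are on the stud, and the scraper, spoon rest and canister are where they were. I hand the job in.

```bash
python3 -c "
from workcell import bot
print(bot.job_done())"
```

```text
the job is handed in; nothing more can be done
None
```

The hold-down is locked: I tightened the jam nut to an estimated 0.5 N m with the spanner stopped by the handle leg (it turned about 0.9°), then laid the spanner back flat on the mat, and handed in at about 31 s of the 72 s; no verdict was returned.

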